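# Find the offcut bay with room and push its flap open

## Robot

A 6-joint arm with a two-finger parallel gripper is mounted at the origin on the work surface. World frame = base frame: x ahead of the robot, y to its left, z up, the work surface at z = 0. Lengths are in m, angles in rad, forces in N, time in s.
With the tool pointing down it reaches from about 0.425 to 0.95 m from the base axis. Payload 3.5 kg.
Tool frame: the origin (TCP) lies on the centre line of the jaws, within the pads' length; the fingertips stand ahead of it and the grasp point (between the pads) lies 11 mm behind it (tips_ahead is the z of the fingertips in the tool frame, in m); z points along the fingers, y is the direction in which the jaws open and shut (so a half turn about z gives the same grasp; the last joint's range is limited). The gripper opens to 85 mm and grips with 20 to 120 N. Pads are 22 mm wide; open, the fingers measure 114 mm over their backs; the gripper's body (76 mm by 85 mm) begins 54 mm behind the grasp point. The pads swing forward as they close: fully open they stand 13 mm farther back than shut.
Start: joints at [-1.478, 0.286, 1.577, -0, 1.279, -0.15], TCP at [0.162, -0.655, 0.239] pointing down, gripper open.
Joint ranges: [-2.77, 2.77], [-0.9, 2.22], [0.21, 2.48], [-1.53, 4.67], [0.24, 2.81], [-2.84, 2.84]. Speed limits (rad/s): [2.79, 2.79, 3.14, 3.14, 3.14, 3.14].

## Interface

Orientations are given as a unit quaternion [x, y, z, w].
In Python, from plant import * gives the robot as it stands. The module is installed in compiled form; this text tells all that it offers.
- The arm moves only by the tool move_arm, never from a script. Its arguments are lists of equal length, an entry for each row: "linear": the shift along the world's x, y, z in m, a list of three; "twist": the turn, a rotation vector about the world's x, y, z in degrees, a list of three. A call has 1 to 20 rows; each row shifts and turns the pose as measured when the row begins; what a row does not reach is not made up. A row lasts 1/12 s, in which the tool goes at most 41.7 mm and 7.16 degrees, less where a joint would pass 70% of its speed; a pose out of reach is approached as far as the arm can. A call is refused whole if a number of a shift passes 0.0417 or a number of a turn 7.16, either way. A call with a gripper value outside its range is refused whole. "grip" is the opening, from 0 (shut) to 1 (fully open), set as the call begins (left out, the last holds). The fingers move at their own pace and stop on an object; "force" is the grip in N (left out, the last holds). Time passes only in rows, so rows that do not move let the fingers close. It gives the time, the measured TCP pose, the force and the opening at its end, in the units of the state.
- get_state(): the state, without advancing time (a new reading comes with each control period).
- read_camera(name): name is "scene" or "top" or "wrist"; returns a dict with "img" (480x640x3 uint8, blue, green, red), "depth" (480x640 float32, m along the optical axis (not along the pixel's ray), 0 where there is no reading), "fx", "fy", "cx", "cy" (pixels), "rvec" (rotation vector, rad) and "tvec" (3), from world to camera coordinates, as OpenCV has them. Camera axes: x right, y down, z forward; pixel columns grow to the right and rows downward; lengths in m; the calibration is good to about 2 mm. A picture is of the moment at which its call begins.
- sign_off(): hands the job in, once; it reports no verdict.
The state is a dict: "time": time; "qpos": joint angles; "dq": joint speeds; "joint_efforts": joint torques, N m; "eef_pos": TCP position; "tcp_rot": TCP orientation; "contact_force": force on the tool from outside, world axes, zero at the start; "wrist_torque": the same for the moment, N m; "opening": opening from 0.0 (shut) to 1.0 (fully open).
Only numpy, scipy, OpenCV 4.12 (cv2) and the standard library are available. Lean on these libraries where they do the work, as an engineer would, in place of code of your own. Each camera call takes 0.05 s, during which the arm holds its last target.

## Task

Three of the four bays of the offcut chest are packed full up to their flaps and one still has room: press the round pads on the flaps with a fingertip until you find the flap that rocks. Push that flap's pad end down until the flap is fully open on its stop, and leave it standing open with the other three shut. Only press and push; pick nothing up, and leave the tools, tins and offcuts on and around the chest where they are.

Things in the scene. Friction and masses are not known exactly. Their poses are not given: they have to be found in the camera images.
- chest: low fixed plywood offcut chest with pale blue corner irons, 258 (x) x 528 (y) x 120 mm high; origin at the centre of its underside, x axis from its front (four blank card holders) to its back. On top, towards the front, a row of four identical reddish-brown wooden flaps over hidden bays, flush with the rim; behind them a tool ledge 80 mm deep, at rim height.
- pin_line (a point): middle of the row of flaps, on the line of their turning pins (along chest y, 114 mm above the bench). Each flap is 146 (x) x 108 (y) x 12 mm and turns on its pin through its middle, 6 mm under its top face; flap centres lie 192 and 64 mm to either side of this point. Bays: 112 wide (y), 150 long, floor 110 mm below the rim. The push pads are black, 28 mm wide, one on the front half of each flap
- flap_1 (a joint): tilt of flap 1 (the end one at chest -y): 0 shut, grows as its front half goes down and its back half up (it cannot tilt the other way); 1.05 rad is fully open on its solid stop. Over a full bay (three of four, at random) it gives under 0.04 rad and is then solid; over the bay with room it swings against a steady drag of 2 to 3 N at the pad and stays where left. 5 to 8 N at the pad is enough to tell
- flap_1_pad (a point): centre of the top face of the round black push pad on the front half of flap 1 (the end one at chest -y), 50 mm from the flap's turning pin towards the chest's front, 23 mm from the flap's front edge; turns with the flap; 120 mm above the bench when shut
- flap_2 (a joint): tilt of flap 2 (second from the chest -y end): 0 shut, grows as its front half goes down and its back half up (it cannot tilt the other way); 1.05 rad is fully open on its solid stop. Over a full bay (three of four, at random) it gives under 0.04 rad and is then solid; over the bay with room it swings against a steady drag of 2 to 3 N at the pad and stays where left. 5 to 8 N at the pad is enough to tell
- flap_2_pad (a point): centre of the top face of the round black push pad on the front half of flap 2 (second from the chest -y end), 50 mm from the flap's turning pin towards the chest's front, 23 mm from the flap's front edge; turns with the flap; 120 mm above the bench when shut
- flap_3 (a joint): tilt of flap 3 (third from the chest -y end): 0 shut, grows as its front half goes down and its back half up (it cannot tilt the other way); 1.05 rad is fully open on its solid stop. Over a full bay (three of four, at random) it gives under 0.04 rad and is then solid; over the bay with room it swings against a steady drag of 2 to 3 N at the pad and stays where left. 5 to 8 N at the pad is enough to tell
- flap_3_pad (a point): centre of the top face of the round black push pad on the front half of flap 3 (third from the chest -y end), 50 mm from the flap's turning pin towards the chest's front, 23 mm from the flap's front edge; turns with the flap; 120 mm above the bench when shut
- flap_4 (a joint): tilt of flap 4 (the end one at chest +y): 0 shut, grows as its front half goes down and its back half up (it cannot tilt the other way); 1.05 rad is fully open on its solid stop. Over a full bay (three of four, at random) it gives under 0.04 rad and is then solid; over the bay with room it swings against a steady drag of 2 to 3 N at the pad and stays where left. 5 to 8 N at the pad is enough to tell
- flap_4_pad (a point): centre of the top face of the round black push pad on the front half of flap 4 (the end one at chest +y), 50 mm from the flap's turning pin towards the chest's front, 23 mm from the flap's front edge; turns with the flap; 120 mm above the bench when shut
- wax_tin_mid (a point): bystander: brass-coloured wax tin, diameter 72, 42 high, standing on the tool ledge; its centre (mm)
- oil_mid (a point): bystander: amber oil bottle, diameter 52, 125 high, standing on the tool ledge; its centre, half-way up (mm)
- brush_mid (a point): bystander: flat brush with pale wooden handle, 226 x 30 x 24, lying along the tool ledge; its middle (mm)
- gouge_mid (a point): bystander: carving gouge with turned wooden handle, 262 x 28 x 28, lying on the bench in front of the chest; its middle (mm)
- mallet_mid (a point): bystander: turned wooden carver's mallet, 230 high, head diameter 84, standing on its head beside the chest's -y end with its handle up; its centre, half-way up (mm)
- offcut_a_mid (a point): bystander: pale wood offcut 85 x 50 x 32 on the bench beside the chest's +y end; its centre (mm)
- offcut_b_mid (a point): bystander: dark stepped offcut 110 x 42 x 46 on the bench beside the chest's +y end; its centre (mm)
- offcut_c_mid (a point): bystander: brown offcut 60 x 40 x 28 on the bench in front of the chest; its centre (mm)

How it is judged:
By the outcome, as a careful person would: the job done as asked, in the order asked, and still so for the second after the job is handed in, with the robot touching nothing.
It also fails if it takes over 48 s, if anything falls off the work surface, if the arm or the gripper's body presses on something with over 40 N, if the wrist force passes 120 N, or if a joint passes its speed limit or range.

## Working session

There is one attempt and no reset: what is moved stays moved. The work goes in short steps, Python scripts to look and compute and a tool call to move; the robot and the scene stay as the last step left them, time stands still between calls to the robot, and variables do not carry over. Pictures are saved under pics/ and viewed, and the job is handed in when it is done.

Besides the shell and the picture viewer there is one more tool, called after ">>>" as name(argument=value, ...) on one line, values as JSON. move_arm: Moves the arm, as the interface text tells. Its arguments: {"type":"object","properties":{"linear":{"type":"array","items":{"type":"array","items":{"type":"number"}}},"twist":{"type":"array","items":{"type":"array","items":{"type":"number"}}},"grip":{"type":"number"},"force":{"type":"number"}},"required":["linear","twist"]}

```bash
mkdir -p pics; cat > h.py <<'E'
from plant import *
import numpy as np, cv2
def snap(n,f):
    c=read_camera(n); cv2.imwrite('pics/'+f,c['img']); np.savez('pics/'+f+'.npz',**c); return c
def w(c,u,v,r=2):
    d=c['depth'][v-r:v+r+1,u-r:u+r+1]; d=np.median(d[d>0])
    R=cv2.Rodrigues(np.array(c['rvec'],float))[0]
    p=np.array([(u-c['cx'])/c['fx']*d,(v-c['cy'])/c['fy']*d,d]); return R.T@(p-np.array(c['tvec']).ravel())
def px(c,P):
    K=np.array([[c['fx'],0,c['cx']],[0,c['fy'],c['cy']],[0,0,1.]])
    return cv2.projectPoints(np.array(P,float).reshape(-1,3),np.array(c['rvec'],float),np.array(c['tvec'],float),K,None)[0].reshape(-1,2)
E
python3 - <<'E'
from h import *
snap('scene','s0.png');snap('top','t0.png')
s=get_state();print(s)
E
```

```text
{'time': 0.1, 'qpos': array([-1.47799242e+00,  2.87084565e-01,  1.57804586e+00, -1.98419716e-06,
        1.27862246e+00, -1.50019862e-01]), 'dq': array([-1.28822885e-03, -2.11453271e-03, -3.97826471e-03,  8.85290529e-04,
        7.02894267e-04,  8.67771178e-06]), 'joint_efforts': array([ 7.08003099e-04, -4.07295871e+01, -2.93701512e+01, -1.41448327e-04,
        3.40323124e-03, -6.26848930e-06]), 'eef_pos': array([ 0.16226018, -0.65460136,  0.23807224]), 'tcp_rot': array([ 9.92638013e-01,  1.21114033e-01,  2.99462723e-05, -1.07969799e-03]), 'contact_force': array([ 0.21927138, -0.08578092,  0.03112849]), 'wrist_torque': array([-0.00174104, -0.00651864, -0.02182202]), 'opening': 0.9981421723806513}
```

View pics/s0.png

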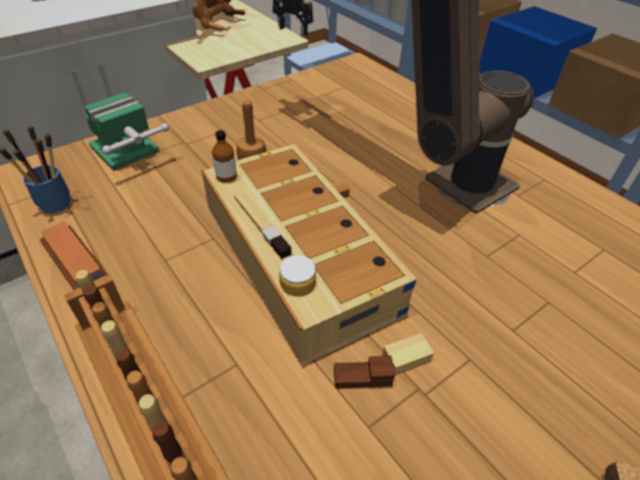

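View pics/t0.png

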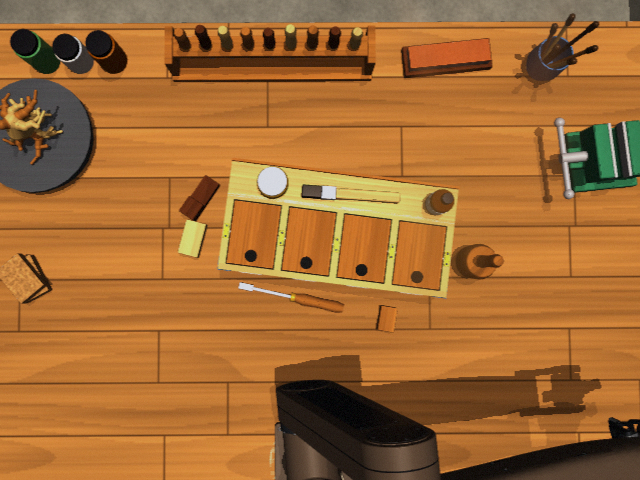

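The top view shows the pads at (250,256), (306,262), (361,270) and (417,277). The row runs from flap 4 on the left to flap 1 on the right, and the mallet at (478,262) stands next to flap 1.

```bash
python3 - <<'E'
from h import *
t=dict(np.load('pics/t0.png.npz'));s=dict(np.load('pics/s0.png.npz'))
for u,v in [(250,256),(306,262),(361,270),(417,277)]: print('top',w(t,u,v).round(4))
for u,v in [(379,261),(347,223),(318,190),(293,162)]: print('scene',w(s,u,v).round(4))
for n,u,v in [('tin',272,181),('oil',440,200),('mallet',488,262),('offc',388,318),('gougeh',320,302)]: print(n,w(t,u,v).round(4))
im=t['img'][140:330,200:520]; cv2.imwrite('pics/tc.png',cv2.resize(im,None,fx=2.5,fy=2.5,interpolation=cv2.INTER_CUBIC))
E
```

```text
top [0.5013 0.1466 0.12  ]
top [0.4868 0.0181 0.1186]
top [ 0.4677 -0.1079  0.1195]
top [ 0.4509 -0.2361  0.1197]
scene [0.4992 0.1462 0.1212]
scene [0.4813 0.0213 0.1219]
scene [ 0.4653 -0.1067  0.1222]
scene [ 0.449  -0.2344  0.1207]
tin [0.6681 0.0934 0.1626]
oil [ 0.6169 -0.2699  0.2193]
mallet [ 0.4836 -0.3769  0.1959]
offc [ 0.3505 -0.1808  0.0274]
gougeh [ 0.39   -0.0157  0.024 ]
```

View pics/tc.png

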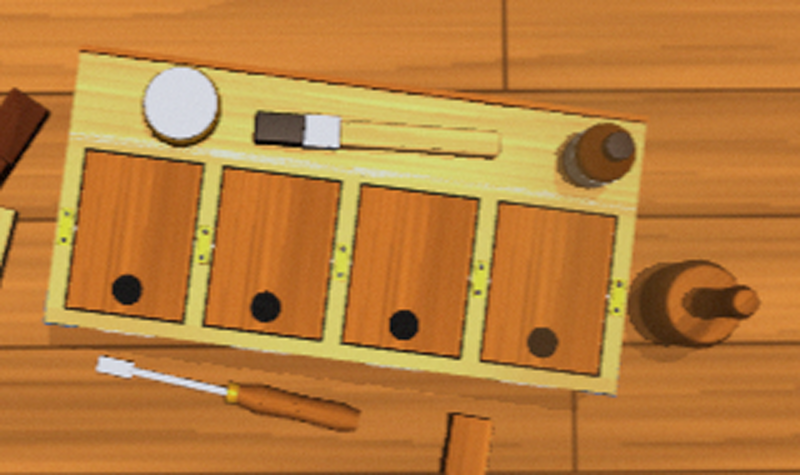

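```bash
python3 - <<'E'
import plant
print([n for n in dir(plant) if not n.startswith('__')])
print(getattr(plant,'tips_ahead',None), get_state().get('tips_ahead') if 'get_state' in globals() else plant.get_state().keys())
E
```

```text
['Unreachable', 'get_state', 'read_camera', 'sign_off', 'tips_ahead']
0.008 dict_keys(['time', 'qpos', 'dq', 'joint_efforts', 'eef_pos', 'tcp_rot', 'contact_force', 'wrist_torque', 'opening'])
```

>>> move_arm(linear=[[0.015,0.01,0.03],[0.02,0.02,0.03],[0.025,0.03,0.015],[0.025,0.03,0],[0.025,0.03,0]], twist=[[0,0,-4],[0,0,-4],[0,0,-4],[0,0,-4],[0,0,-4]], grip=0)

```text
time: 0.52
eef_pos: [0.269, -0.533, 0.3084]
tcp_rot: [0.998, -0.067, 0.001, -0.006]
contact_force: [0.2, -1.3, -0.3]
opening: 0.3
```

>>> move_arm(linear=[[0.018,0.03,0],[0.018,0.03,0],[0.018,0.03,0],[0.018,0.03,0],[0.018,0.03,0],[0.018,0.03,0],[0.018,0.03,0],[0.018,0.03,0],[0.018,0.03,-0.03],[0.018,0.028,-0.03],[0,0,-0.03],[0,0,-0.03],[0,0,0]], twist=[[0,0,0],[0,0,0],[0,0,0],[0,0,0],[0,0,0],[0,0,0],[0,0,0],[0,0,0],[0,0,0],[0,0,0],[0,0,0],[0,0,0],[0,0,0]])

```text
time: 1.6
eef_pos: [0.4548, -0.2149, 0.1887]
tcp_rot: [0.998, -0.063, 0.004, -0.007]
contact_force: [-1.4, 0.2, -0.8]
opening: 0.001
```

```bash
python3 - <<'E'
from h import *
s=get_state();print(s['eef_pos'],s['tcp_rot'],s['contact_force'],s['opening'],s['dq'].round(3))
c=snap('wrist','w1.png'); snap('scene','s1.png')
print(px(c,[[.45,-.235,.12],[.4665,-.1075,.12],s['eef_pos']]))
E
```

```text
[ 0.45475524 -0.21485937  0.18870002] [ 0.99795413 -0.06348174  0.00365284 -0.0066536 ] [-1.38225117  0.18401026 -0.76690361] 0.0005810496653487884 [ 0.025 -0.038 -0.052 -0.006  0.042  0.002]
[[366.98454455 266.35391909]
 [115.42494632 264.58509728]
 [324.73473699 333.24807012]]
```

View pics/w1.png

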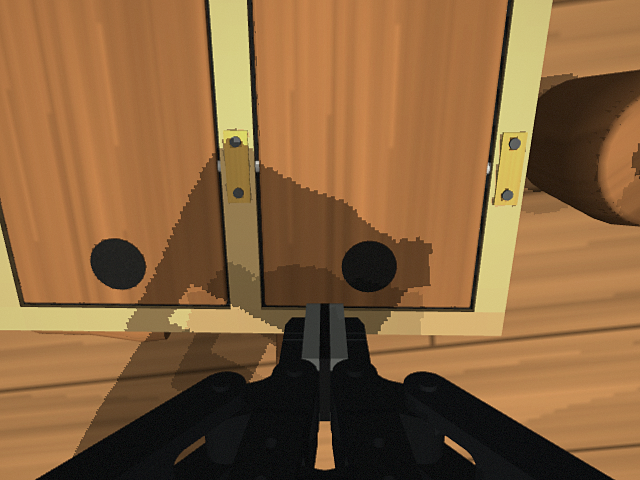

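View pics/s1.png

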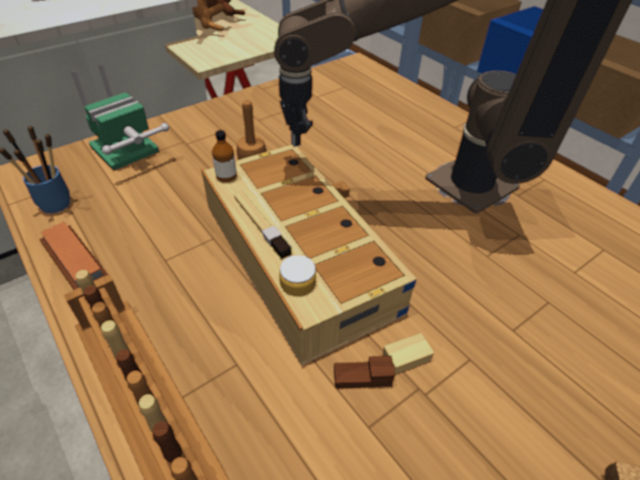

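Pad 1 is at (369,266) in the wrist view and I predicted (367,266), so the calibration is good. The last move overshot about 20 mm in y, so I'll correct that and descend.

>>> move_arm(linear=[[-0.005,-0.02,0],[0,0,-0.02],[0,0,-0.015],[0,0,-0.006],[0,0,0]], twist=[[0,0,0],[0,0,0],[0,0,0],[0,0,0],[0,0,0]])

```text
time: 2.12
eef_pos: [0.4573, -0.2462, 0.1665]
tcp_rot: [0.998, -0.066, 0.017, 0.003]
contact_force: [0.7, 0.0, 0.3]
opening: 0.001
```

>>> move_arm(linear=[[0,0,0],[0,0,0]], twist=[[0,0,0],[0,0,0]])

```text
time: 2.28
eef_pos: [0.4585, -0.2481, 0.1702]
tcp_rot: [0.998, -0.067, 0.019, 0.004]
contact_force: [-0.2, 0.6, 0.6]
opening: -0.001
```

>>> move_arm(linear=[[-0.006,0.008,-0.015],[0,0,-0.01],[0,0,0]], twist=[[0,0,0],[0,0,0],[0,0,0]])

```text
time: 2.53
eef_pos: [0.455, -0.2423, 0.1498]
tcp_rot: [0.997, -0.067, 0.023, 0.007]
contact_force: [-0.8, 0.3, 0.4]
opening: 0.002
```

```bash
python3 - <<'E'
from h import *
s=get_state();print(s)
E
```

```text
{'time': 2.5333, 'qpos': array([-0.69337055,  0.00275929,  2.06779175,  0.01707799,  1.02556403,
        1.00232328]), 'dq': array([ 0.00585715, -0.0280498 , -0.00310103,  0.00337991,  0.0300655 ,
        0.00109894]), 'joint_efforts': array([ 4.37989924e-02, -2.70418596e+01, -2.70668435e+01,  3.46063462e-02,
       -2.12828340e-01,  5.44428240e-04]), 'eef_pos': array([ 0.45499419, -0.24233458,  0.1498457 ]), 'tcp_rot': array([ 0.99749038, -0.06664272,  0.02272391,  0.00743666]), 'contact_force': array([-0.75864168,  0.30549613,  0.39127783]), 'wrist_torque': array([ 0.01949855, -0.01211776, -0.00334335]), 'opening': 0.002066712891963167}
```

>>> move_arm(linear=[[-0.005,0.007,-0.008],[0,0,-0.006],[0,0,0]], twist=[[0,0,0],[0,0,0],[0,0,0]])

```text
time: 2.78
eef_pos: [0.4506, -0.2355, 0.1364]
tcp_rot: [0.997, -0.067, 0.024, 0.008]
contact_force: [-0.3, -0.1, 0.0]
opening: 0.0
```

>>> move_arm(linear=[[0,0,-0.005],[0,0,-0.005]], twist=[[0,0,0],[0,0,0]])

```text
time: 2.95
eef_pos: [0.4512, -0.2359, 0.1271]
tcp_rot: [0.997, -0.066, 0.025, 0.009]
contact_force: [-7.1, 5.2, 35.5]
opening: 0.0
```

That read 35 N with almost no travel, so flap 1 is solid. I'll press more gently on pad 2.

>>> move_arm(linear=[[0,0,0.015],[0,0,0.015],[0.003,0.028,0],[0.004,0.028,0],[0.004,0.028,0],[0.002,0.02,0],[0,0,0],[0,0,0]], twist=[[0,0,0],[0,0,0],[0,0,0],[0,0,0],[0,0,0],[0,0,0],[0,0,0],[0,0,0]])

```text
time: 3.62
eef_pos: [0.4656, -0.1305, 0.1574]
tcp_rot: [0.997, -0.068, 0.026, 0.009]
contact_force: [0.2, -0.1, 0.5]
opening: 0.0
```

>>> move_arm(linear=[[0.001,0.022,-0.008],[0,0,-0.008],[0,0,-0.005],[0,0,0]], twist=[[0,0,0],[0,0,0],[0,0,0],[0,0,0]])

```text
time: 3.95
eef_pos: [0.4676, -0.1113, 0.1357]
tcp_rot: [0.997, -0.069, 0.027, 0.011]
contact_force: [-0.1, -0.8, 0.3]
opening: 0.002
```

>>> move_arm(linear=[[0,0,-0.003],[0,0,-0.003]], twist=[[0,0,0],[0,0,0]])

```text
time: 4.12
eef_pos: [0.4679, -0.1134, 0.1297]
tcp_rot: [0.997, -0.07, 0.027, 0.011]
contact_force: [0.0, 0.2, -0.2]
opening: -0.003
```

>>> move_arm(linear=[[0,0.005,0],[0,0,-0.003],[0,0,-0.002]], twist=[[0,0,0],[0,0,0],[0,0,0]])

```text
time: 4.37
eef_pos: [0.4682, -0.1091, 0.1272]
tcp_rot: [0.997, -0.071, 0.025, 0.01]
contact_force: [-9.1, 2.6, 19.4]
opening: 0.002
```

Flap 2 read 19 N with no give, so it is solid too. Next is pad 3.

>>> move_arm(linear=[[0,0,0.015],[0,0,0.015],[0.004,0.03,0],[0.004,0.03,0],[0.004,0.03,0],[0.003,0.03,0],[0,0.01,-0.005],[0,0,-0.008],[0,0,0]], twist=[[0,0,0],[0,0,0],[0,0,0],[0,0,0],[0,0,0],[0,0,0],[0,0,0],[0,0,0],[0,0,0]])

```text
time: 5.12
eef_pos: [0.4862, 0.0238, 0.1495]
tcp_rot: [0.997, -0.073, 0.031, 0.011]
contact_force: [0.1, -0.5, -0.2]
opening: -0.001
```

>>> move_arm(linear=[[-0.001,-0.003,-0.008],[0,0,-0.006],[0,0,-0.004],[0,0,-0.002],[0,0,0]], twist=[[0,0,0],[0,0,0],[0,0,0],[0,0,0],[0,0,0]])

```text
time: 5.53
eef_pos: [0.4853, 0.0176, 0.1275]
tcp_rot: [0.997, -0.076, 0.03, 0.011]
contact_force: [-1.3, 4.1, 5.6]
opening: -0.005
```

>>> move_arm(linear=[[0,0,-0.003],[0,0,-0.002]], twist=[[0,0,0],[0,0,0]])

```text
time: 5.7
eef_pos: [0.4855, 0.0176, 0.1274]
tcp_rot: [0.997, -0.078, 0.028, 0.009]
contact_force: [-6.2, 3.3, 10.4]
opening: 0.002
```

Flap 3 read 10 N with no movement, so it is solid. Next is pad 4.

>>> move_arm(linear=[[0,0,0.015],[0,0,0.015],[0.004,0.03,0],[0.004,0.03,0],[0.004,0.03,0],[0.003,0.03,0],[0,0.005,-0.005],[0,0,-0.008],[0,0,0]], twist=[[0,0,0],[0,0,0],[0,0,0],[0,0,0],[0,0,0],[0,0,0],[0,0,0],[0,0,0],[0,0,0]])

```text
time: 6.45
eef_pos: [0.5034, 0.1411, 0.147]
tcp_rot: [0.996, -0.083, 0.031, 0.01]
contact_force: [-0.3, 0.3, 0.4]
opening: -0.003
```

>>> move_arm(linear=[[-0.003,0.003,-0.007],[0,0,-0.006],[0,0,-0.004],[0,0,-0.002],[0,0,0]], twist=[[0,0,0],[0,0,0],[0,0,0],[0,0,0],[0,0,0]])

```text
time: 6.87
eef_pos: [0.4998, 0.1403, 0.1249]
tcp_rot: [0.996, -0.086, 0.03, 0.01]
contact_force: [-0.1, 0.5, 1.5]
opening: 0.001
```

>>> move_arm(linear=[[0,0,-0.003],[0,0,-0.003],[0,0,-0.003]], twist=[[0,0,0],[0,0,0],[0,0,0]])

```text
time: 7.12
eef_pos: [0.5002, 0.1401, 0.1169]
tcp_rot: [0.996, -0.087, 0.03, 0.01]
contact_force: [-1.7, 1.2, 3.0]
opening: 0.001
```

Flap 4 yields at about 3 N, so it is the one with room. I'll push it down along its arc.

>>> move_arm(linear=[[0,0.002,-0.005],[0.001,0.001,-0.005],[0.001,0,-0.005],[0.001,0,-0.005],[0.001,0,-0.004]], twist=[[0,0,0],[0,0,0],[0,0,0],[0,0,0],[0,0,0]])

```text
time: 7.53
eef_pos: [0.5069, 0.1419, 0.0927]
tcp_rot: [0.996, -0.086, 0.033, 0.011]
contact_force: [-1.2, -0.0, 4.3]
opening: -0.001
```

```bash
python3 - <<'E'
from h import *
snap('scene','s2.png');c=snap('wrist','w2.png')
s=get_state();print(s['eef_pos'],s['contact_force'])
E
```

```text
[0.50591093 0.14178706 0.09168625] [-0.7793172   0.11859927 -0.72228713]
```

View pics/w2.png

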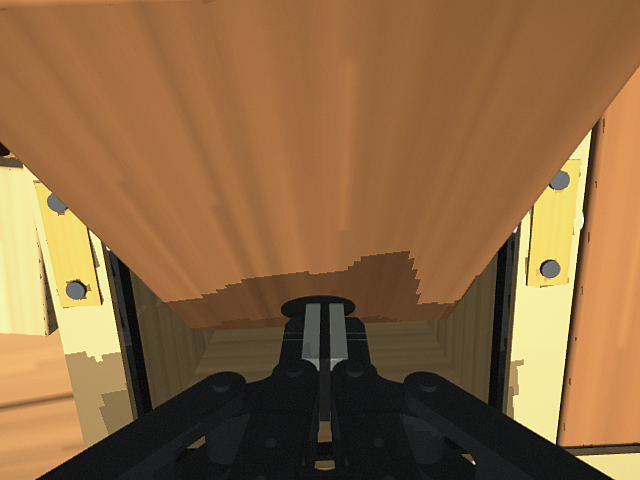

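View pics/s2.png

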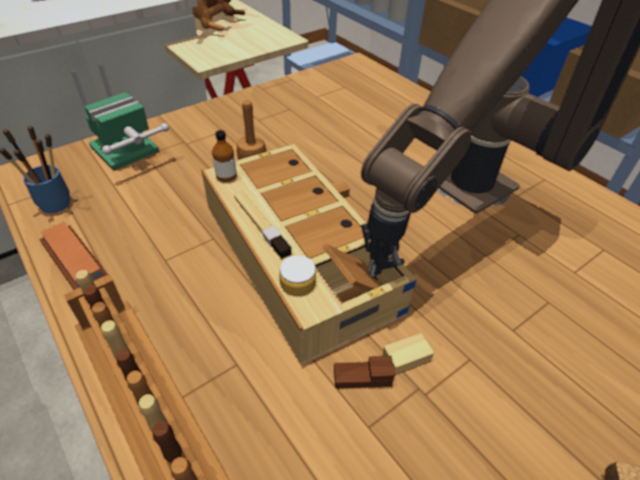

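The flap is about half open and the finger is on the pad at (318,305). I'll keep going down until it meets the stop.

>>> move_arm(linear=[[0,0.001,-0.005],[0,0,-0.004],[0,0,-0.003]], twist=[[0,0,0],[0,0,0],[0,0,0]])

```text
time: 7.88
eef_pos: [0.5056, 0.1433, 0.0786]
tcp_rot: [0.996, -0.086, 0.032, 0.011]
contact_force: [-0.9, 1.1, 2.3]
opening: -0.0
```

>>> move_arm(linear=[[0.001,0,-0.003],[0.001,0,-0.003]], twist=[[0,0,0],[0,0,0]])

```text
time: 8.05
eef_pos: [0.5068, 0.1435, 0.0714]
tcp_rot: [0.996, -0.086, 0.031, 0.011]
contact_force: [-4.5, 0.2, 9.6]
opening: 0.0
```

>>> move_arm(linear=[[0.002,0,-0.002],[0.002,0,-0.002]], twist=[[0,0,0],[0,0,0]])

```text
time: 8.22
eef_pos: [0.5072, 0.1437, 0.0707]
tcp_rot: [0.996, -0.086, 0.022, 0.013]
contact_force: [-18.9, -0.1, 29.3]
opening: -0.002
```

>>> move_arm(linear=[[0.003,0,-0.002],[0.003,0,-0.002]], twist=[[0,0,0],[0,0,0]])

```text
time: 8.38
eef_pos: [0.5073, 0.1437, 0.0711]
tcp_rot: [0.996, -0.086, 0.011, 0.015]
contact_force: [-17.6, -2.0, 24.2]
opening: -0.002
```

The flap is solid at about 30 N, so it is on its stop. I'll back away from the face first and then go up.

>>> move_arm(linear=[[-0.008,0.001,0],[-0.002,0,0.012],[0,0,0.025],[0,0,0.035],[-0.01,0,0.035],[-0.01,0,0.035],[-0.01,-0.03,0.02],[0,-0.04,0.01],[0,-0.04,0],[0,-0.04,0],[0,-0.04,0],[0,0,0]], twist=[[0,0,0],[0,0,0],[0,0,0],[0,0,0],[0,0,0],[0,0,0],[0,0,0],[0,0,0],[0,0,0],[0,0,0],[0,0,0],[0,0,0]])

```text
time: 9.38
eef_pos: [0.4603, -0.0518, 0.2468]
tcp_rot: [0.996, -0.081, 0.011, 0.019]
contact_force: [-0.3, 0.2, -0.9]
opening: -0.001
```

```bash
python3 - <<'E'
from h import *
s=snap('scene','s3.png');c=snap('top','t3.png')
st=get_state();print(st['eef_pos'],st['contact_force'])
o=dict(np.load('pics/t0.png.npz'))
# flap 4 plane: points within flap footprint in chest frame
R=cv2.Rodrigues(np.array(c['rvec'],float))[0]
ex=np.array([.991,-.132,0]);ey=np.array([.132,.991,0]);pin=np.array([.500,.146,0])+.05*ex
for n,c in (('top',c),('scene',s)):
    R=cv2.Rodrigues(np.array(c['rvec'],float))[0]
    v,u=np.mgrid[:480,:640];d=c['depth'];P=np.stack([(u-c['cx'])/c['fx']*d,(v-c['cy'])/c['fy']*d,d],-1)
    W=(P-np.array(c['tvec']).ravel())@R-pin; X=W@ex;Y=W@ey;Z=W[...,2]
    m=(d>0)&(abs(Y)<.045)&(abs(X)<.045)&(Z>.06)&(Z<.19); 
    x,z=X[m],Z[m]; print(n,m.sum(),'xz range',x.min(),x.max(),z.min(),z.max())
    for k in range(5):
        a=np.polyfit(z,x,1); r=abs(np.polyval(a,z)-x); x,z=x[r<.006],z[r<.006]
        if len(x)<20:break
    print('tilt',np.arctan2(1,a[0]),len(x))
    for i in range(1,4):
        yy=Y+.128*i; m=(d>0)&(abs(yy)<.045)&(abs(X)<.065)&(Z>.1)&(Z<.2); print(n,'flap',4-i,'z med',np.median(Z[m]).round(4),'slope',np.polyfit(X[m],Z[m],1)[0].round(3))
E
```

```text
[ 0.46005915 -0.0476208   0.24622116] [ 0.29729545 -0.04471457 -0.44865863]
top 1430 xz range -0.037332357982685103 0.04411338535597632 0.06024703576065081 0.18596276266640943
tilt 1.0425668200489993 1330
top flap 3 z med 0.1197 slope 0.013
top flap 2 z med 0.1197 slope 0.016
top flap 1 z med 0.1193 slope 0.013
scene 297 xz range -0.037117613760105736 0.042117631198249114 0.06328855972397898 0.1821718997309947
tilt 0.9971911986690883 238
scene flap 3 z med 0.121 slope 0.013
scene flap 2 z med 0.121 slope 0.014
scene flap 1 z med 0.1209 slope 0.014
```

View pics/s3.png

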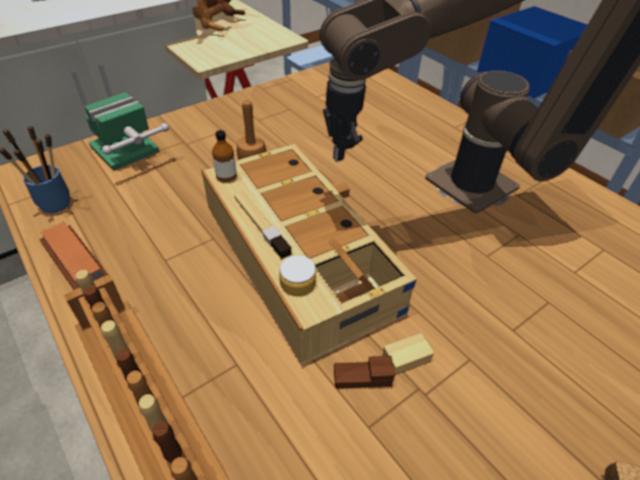

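View pics/t3.png

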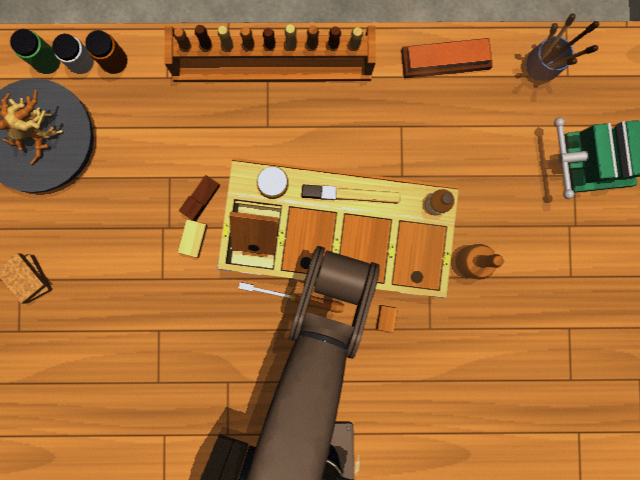

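```bash
python3 - <<'E'
from h import *
ex=np.array([.991,-.132,0]);ey=np.array([.132,.991,0]);pin=np.array([.500,.146,0])+.05*ex
def cf(f):
    c=dict(np.load('pics/'+f+'.npz'));R=cv2.Rodrigues(np.array(c['rvec'],float))[0]
    v,u=np.mgrid[:480,:640];d=c['depth'];P=np.stack([(u-c['cx'])/c['fx']*d,(v-c['cy'])/c['fy']*d,d],-1)
    W=(P-np.array(c['tvec']).ravel())@R-pin; return d,W@ex,W@ey,W[...,2]
d,X,Y,Z=cf('t0.png')
for i in range(4):
    m=(d>0)&(abs(Y+.128*i)<.045)&(abs(X)<.065)&(Z>.1)&(Z<.2); print(4-i,np.polyfit(X[m],Z[m],1)[0].round(3))
d,X,Y,Z=cf('t3.png')
m=(d>0)&(abs(Y)<.04)&(abs(X)<.045)&(Z>.06)&(Z<.19)
A=np.c_[X[m],Z[m]]
for k in range(8):
    mu=A.mean(0);_,S,V=np.linalg.svd(A-mu,full_matrices=False);r=abs((A-mu)@V[1]);A=A[r<max(.003,2*r.std())]
print('tls tilt',np.arctan(V[0][1]/V[0][0]),len(A),mu,r.std(), A.min(0),A.max(0))
E
```

```text
4 -0.003
3 0.002
2 -0.002
1 -0.003
tls tilt 1.0423137898874018 1076 [0.00190241 0.12406469] 0.0007569660622357919 [-0.03733236  0.06024704] [0.03835935 0.18409894]
```

```bash
python3 -c "
from plant import *
print(get_state()['contact_force'].round(2)); print(sign_off())"
```

```text
[ 0.3  -0.04 -0.45]
the job is handed in; nothing more can be done
None
```

I found that flap 4, the end one at chest +y, is the flap that rocks, pushed it fully open on its stop and handed the job in. It took about 9.5 s of the 48 s.

**Finding it:** I pressed all four pads with the closed fingertips. Flaps 1, 2 and 3 were solid, at peaks of about 35, 19 and 10 N with almost no travel. My first two presses were harder than the 5–8 N needed. Flap 4 swung at about 3 N.

**Opening it:** I pushed flap 4's pad end down until it stopped moving at about 30 N vertical force. I then backed off the face before lifting.

**Last checks:**
- **Flap 4 tilt:** the top camera depth gives 1.04 rad, and the scene camera gives a coarser 1.00 rad, against a stop at 1.05. The two disagree slightly. I took it as fully open from the firm stop and did not press it again.
- **Other three flaps:** they look shut. They now measure about 0.013–0.016 rad where they were near 0 before. This is within their stated give of under 0.04, and I left them that way.
- **Tools, tins and offcuts:** those visible in the final images are where they were. The arm hides part of the gouge from above. The robot is clear of everything, with contact force near zero.

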